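# Load the wash cassette with damper end eyes

### The arm

A 6-joint arm with a two-finger parallel gripper is mounted at the origin on the work surface. World frame = base frame: x ahead of the robot, y to its left, z up, the work surface at z = 0. Lengths are in m, angles in degrees, forces in N, time in s.
With the tool pointing down it reaches from about 0.325 to 0.775 m from the base axis. Payload 5.5 kg.
Tool frame: the origin (TCP) lies at the centre of the arm's flange, where the gripper is bolted on; the fingertips stand 182 mm ahead of it and the grasp point (between the pads) lies 163 mm ahead of it; z points along the fingers, y is the direction in which the jaws open and shut (so a half turn about z gives the same grasp; the last joint's range is limited). The gripper opens to 88 mm and grips with 3 to 60 N. Pads are 20 mm wide; open, the fingers measure 115 mm over their backs; the gripper's body (75 mm by 178 mm) begins 61 mm behind the grasp point.
Start: joints at [64.647, 5.22, 70.514, -0, 104.267, -3.249], TCP at [0.226, 0.556, 0.405] pointing down, gripper open.
Joint ranges: [-164.24, 164.24], [-49.07, 125.15], [9.68, 141.18], [-86.29, 266.29], [3.28, 154.24], [-151.56, 151.56]. Speed limits (degrees/s): [147.25, 147.25, 172.46, 180, 180, 180].

### API

Orientations are given as [roll, pitch, yaw] about the fixed x, y, z axes, in that order (R = Rz(yaw) Ry(pitch) Rx(roll)).
In Python, from station import r gives the robot as it stands. The module is installed in compiled form; this text tells all that it offers. Calls block until the motion is done:
- r.reach(position, orientation): joint-space move of the TCP to a pose.
- r.servo_line(position, rotation=None, speed=0.15): straight line of the TCP; rotation=None keeps the orientation; speed is the mean speed in m/s.
- r.move_joints(angles): joint-space move.
- r.let_go() and r.grab(squeeze=None): open the fingers fully, or close them until they stop; squeeze is the grip in N (None keeps the last).
- r.wait(seconds).
- r.inverse_kinematics(position, orientation): joint angles nearest the present ones, or None.
- r.sense(): the state.
- r.snapshot(name): name is "scene" or "top"; returns a dict with "frame" (420x560x3 uint8, red, green, blue), "fx", "fy", "cx", "cy" (pixels), "R" (3x3) and "t" (3): a world point X has camera coordinates R X + t. Camera axes: x right, y down, z forward; pixel columns grow to the right and rows downward; lengths in m; the calibration is good to about 2 mm. A picture is of the moment at which its call begins. There is no depth.
A pose or a line that the arm cannot do raises r.IKError and nothing moves.
- r.hand_in(): hands the job in, once; it reports no verdict.
The state is a dict: "clock": time; "joints": joint angles; "joint_vel": joint speeds; "joint_torque": joint torques, N m; "tcp_pos": TCP position; "orientation": TCP orientation; "contact_force": force on the tool from outside, world axes, zero at the start; "torque": the same for the moment, N m; "opening": finger opening in m.
Only numpy, scipy, OpenCV 4.12 (cv2) and the standard library are available. Lean on these libraries where they do the work, as an engineer would, in place of code of your own. Each camera call takes 0.05 s, during which the arm holds its last target.

### The job

Load the damper end eyes for washing: squeeze the two red catches on the cassette's blue lid together to free it, lift the lid off and lay it flat on the dark mat. Lift every end eye off its hook and put it inside the cassette, then put the lid back on so that it sits flat and both catches spring fully out under their keepers. Leave the air can, the gauge and the white bushing where they are.

Things in the scene. Friction and masses are not known exactly. Their poses are not given: they have to be found in the camera images.
- cassette: open steel box screwed to the bench, 218 (x) x 166 (y) x 78 (z) mm outside, walls and floor 4 mm thick (inside 210 x 158, 74 deep). Origin: centre of its underside; x along the long side.
- keeper_a (a point): lip of the dark steel keeper on the cassette's +y long side (a like one on the -y side); point at the lip's inner edge, 86 mm from the cassette's middle line, on its underside, 93.5 mm high. Keepers are 34 mm wide, stand outside the walls and rise to 98.5 mm. A bolt of the lid under each lip locks the lid.
- lid: blue lid; origin at the centre of its underside, x along the long side, z up. Plug rim 5 mm deep (drops inside the cassette walls), 198 x 146 mm below, widening to 204 x 152; on it a plate 218 x 166 x 6 mm, on that a black handle block 28 (x) x 32 (y) x 49 mm. 0.42 kg in all. Seated, the origin is 73 mm above the cassette's underside, over its centre. May be fitted either way round.
- lid_grip (a point): point in the middle of the lid's handle block between the two red catch paddles, at the height to squeeze them along y: 43 mm above the lid's underside, 32 mm above the plate's top; 116 mm above the cassette's underside when seated. Low steel bolts, 16 mm wide and 8 mm high, run on the plate from the paddles outward along y to 92 mm from the middle.
- catch_a (a joint): catch on the lid's +y side: red upright paddle 24 wide (x), 38 tall, on a steel bolt. 0 = sprung out (outer face 31 mm, bolt tip 92 mm from the lid's middle); 0.010 m = fully in (21 and 82 mm, clear of the keeper). 3 N to start, 6 N fully in. Squeezing both paddles (62 to 42 mm apart) frees the lid, which is carried by that squeeze; let go and both spring out.
- catch_b (a joint): the same catch on the lid's -y side; grows as it is pushed in toward +y.
- mat: dark mat fixed on the bench, 200 (x) x 250 (y) x 3 mm thick; origin at the centre of its underside. The lid fits on it with its long side along the mat's y.
- rack: hook rail fixed to the bench: a 12 mm bar along y, 320 mm long, axis 165 mm above the bench, on posts at y = -165 and +165 mm. Origin on the bench below the bar's middle. Four level hooks of 6 mm wire stand out from the bar toward -x at y = -120, -40, 40 and 120 mm, and bend up at 45 degrees 55 mm from the bar.
- hook1 (a point): top of the hook at rack y = -120 mm, 40 mm out from the bar, 168 mm high: where an eye's ring hangs. The hooks' bent tips end 64 mm from the bar, 174 mm high. Lift an eye about 11 mm (more than 6, less than 16), then draw it level along the rack's -x by at least 40 mm.
- eye1_grip (a point): damper end eye (may be absent): red block 26 (x) x 38 (y) x 34 (z) mm, 90 g, with an eye ring on top, 64 mm tall in all. Point inside the block, 24 mm above its underside: grip here across the 38 mm. z runs from block to ring. Ring: outside diameter 32, hole 22, 14 thick; hole axis along x, 24 mm above this point. Hangs by the ring on any one hook of the rack.
- eye2_grip (a point): damper end eye (may be absent): brass block 26 (x) x 38 (y) x 34 (z) mm, 90 g, with an eye ring on top, 64 mm tall in all. Point inside the block, 24 mm above its underside: grip here across the 38 mm. z runs from block to ring. Ring: outside diameter 32, hole 22, 14 thick; hole axis along x, 24 mm above this point. Hangs by the ring on any one hook of the rack.
- eye3_grip (a point): damper end eye (may be absent): blue block 26 (x) x 38 (y) x 34 (z) mm, 90 g, with an eye ring on top, 64 mm tall in all. Point inside the block, 24 mm above its underside: grip here across the 38 mm. z runs from block to ring. Ring: outside diameter 32, hole 22, 14 thick; hole axis along x, 24 mm above this point. Hangs by the ring on any one hook of the rack.
- eye4_grip (a point): damper end eye (may be absent): orange block 26 (x) x 38 (y) x 34 (z) mm, 90 g, with an eye ring on top, 64 mm tall in all. Point inside the block, 24 mm above its underside: grip here across the 38 mm. z runs from block to ring. Ring: outside diameter 32, hole 22, 14 thick; hole axis along x, 24 mm above this point. Hangs by the ring on any one hook of the rack.
- aircan_mid (a point): bystander: black air can standing upright, 60 mm diameter, 108 tall; point half-way up
- gauge_mid (a point): bystander: black gauge box 50 x 75 x 30 mm with a screen; point at its middle
- bush_mid (a point): bystander: white plastic bushing, 44 mm diameter, 22 tall; point at its middle

How it is judged (in metres and radians):
On the way, in this order (a step that is already met when the one before it is completed fails the run):
1. both catches are squeezed in while the lid is on the cassette (value of joint each of catch_a, catch_b above 0.0075 m and z of lid_grip in the frame of cassette below 0.125 m and horizontal distance between lid_grip and cassette below 0.02 m), for 0.05 s.
2. the lid lies flat on the mat (middle within 80 mm of the mat's), let go (horizontal distance between lid_grip and mat below 0.08 m and height (world z) of lid_grip below 0.055 m and angle between lid_grip's own z axis and vertical below 0.1 rad and value of joint each of catch_a, catch_b below 0.0025 m), for 0.3 s.
3. every end eye is inside the cassette (x of eye1_grip in the frame of cassette between -0.105 and 0.105 m and y of eye1_grip in the frame of cassette between -0.079 and 0.079 m and z of eye1_grip in the frame of cassette between 0.008 and 0.065 m and x of eye2_grip in the frame of cassette between -0.105 and 0.105 m and y of eye2_grip in the frame of cassette between -0.079 and 0.079 m and z of eye2_grip in the frame of cassette between 0.008 and 0.065 m and x of eye3_grip in the frame of cassette between -0.105 and 0.105 m and y of eye3_grip in the frame of cassette between -0.079 and 0.079 m and z of eye3_grip in the frame of cassette between 0.008 and 0.065 m and x of eye4_grip in the frame of cassette between -0.105 and 0.105 m and y of eye4_grip in the frame of cassette between -0.079 and 0.079 m and z of eye4_grip in the frame of cassette between 0.008 and 0.065 m), for 0.3 s.
At the end, for the whole second after the job is handed in: every end eye is inside the cassette; the lid sits on the cassette flat (height within 5 mm, middle within 7 mm, tilt under 0.05 rad, turned less than 0.1 rad) with both catches sprung out (under 2.5 mm in), which puts their bolts under the keepers (all of step 3 and z of lid_grip in the frame of cassette between 0.11 and 0.12 m and horizontal distance between lid_grip and cassette below 0.007 m and angle between lid_grip's own z axis and vertical below 0.05 rad and angle between the x axis of lid_grip and the x axis of cassette, either way round below 0.1 rad and value of joint each of catch_a, catch_b below 0.0025 m); the robot touches nothing.
It fails at once if the air can is moved more than 40 mm (distance of aircan_mid from where it was at the start of the episode above 0.04 m).
It fails at once if the gauge is moved more than 40 mm (distance of gauge_mid from where it was at the start of the episode above 0.04 m).
It fails at once if the white bushing is moved more than 40 mm (distance of bush_mid from where it was at the start of the episode above 0.04 m).
Of eye1, eye2, eye3, eye4 only 2 to 4 are there at a start; the rules pass over those that are not, and their reading is None.
At some moment in a run one of lid may be knocked a few centimetres aside while the robot is not near it.
Once in a run the grip may slacken for a moment while it holds something.
It also fails if it takes over 210 s, if anything falls off the work surface, if the arm or the gripper's body presses on something with over 40 N, if the wrist force passes 120 N, or if a joint passes its speed limit or range.

## Working session

There is one attempt and no reset: what is moved stays moved. The work goes in short steps, each a Python script; the robot and the scene stay as the last script left them, time stands still between calls to the robot, and variables do not carry over. Pictures are saved under pics/ and viewed, and the job is handed in when it is done.

```bash
mkdir -p pics; ls
python3 - <<'E'
from station import r
import cv2,json,numpy as np
for n in("scene","top"):
    s=r.snapshot(n)
    cv2.imwrite(f"pics/{n}0.png",s["frame"][:,:,::-1])
    np.savez(f"pics/{n}0.npz",**s)
    print(n,s["fx"],s["fy"],s["cx"],s["cy"],np.round(s["R"],4).tolist(),np.round(s["t"],4).tolist())
print(r.sense())
E
```

```text
pics
scene 515.8981749363242 515.8981749363242 282.37769094354644 199.11787407423444 [[-0.2848, 0.9585, 0.0093], [0.6225, 0.1923, -0.7586], [-0.7289, -0.2103, -0.6515]] [0.2312, -0.2556, 1.8819]
top 525.5882597294693 525.5882597294693 280.0749661457311 202.8057883591591 [[-0.0107, -0.9999, 0.0071], [-0.9922, 0.0098, -0.1246], [0.1245, -0.0083, -0.9922]] [-0.0688, 0.6018, 1.5679]
{'clock': 0.1, 'joints': array([ 6.46463134e+01,  5.26029536e+00,  7.05731638e+01, -7.88615507e-04,
        1.04266531e+02, -3.24831329e+00]), 'joint_vel': array([-0.15540024, -0.13065887, -0.08584386, -0.01597732,  0.02165603,
        0.04580269]), 'joint_torque': array([ 2.30192185e-03, -4.47854805e+01, -4.07570171e+01,  7.00383168e-02,
        2.83979560e-02, -9.40497421e-05]), 'tcp_pos': array([0.22581378, 0.55595255, 0.40362189]), 'orientation': array([-1.79900128e+02, -4.90234604e-03,  1.57894429e+02]), 'contact_force': array([-0.31152147,  0.08755912, -0.72000196]), 'torque': array([-0.01173772,  0.0081546 ,  0.00710666]), 'opening': 0.08768477712299422}
```

View pics/scene0.png

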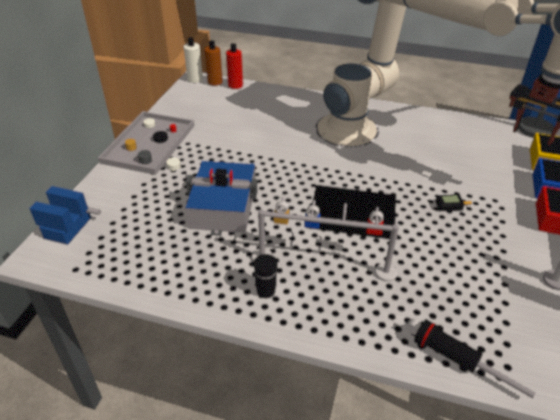

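View pics/top0.png

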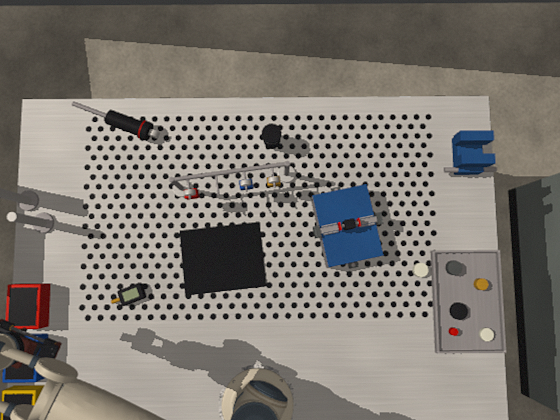

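Run:
```python
import cv2
a=cv2.imread("pics/top0.png"); b=cv2.imread("pics/scene0.png")
def crop(im,x,y,w,h,k,name): cv2.imwrite(name,cv2.resize(im[y:y+h,x:x+w],None,fx=k,fy=k,interpolation=cv2.INTER_CUBIC))
crop(a,295,170,110,110,5,"pics/c1.png")
crop(a,165,120,160,100,5,"pics/c2.png")
crop(a,110,215,170,110,4,"pics/c3.png")
crop(b,180,150,240,150,3,"pics/c4.png")
```

```text
(no output)
```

View pics/c1.png

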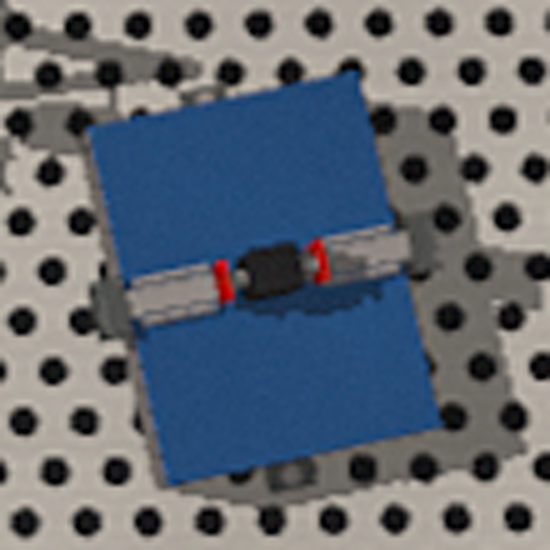

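View pics/c2.png

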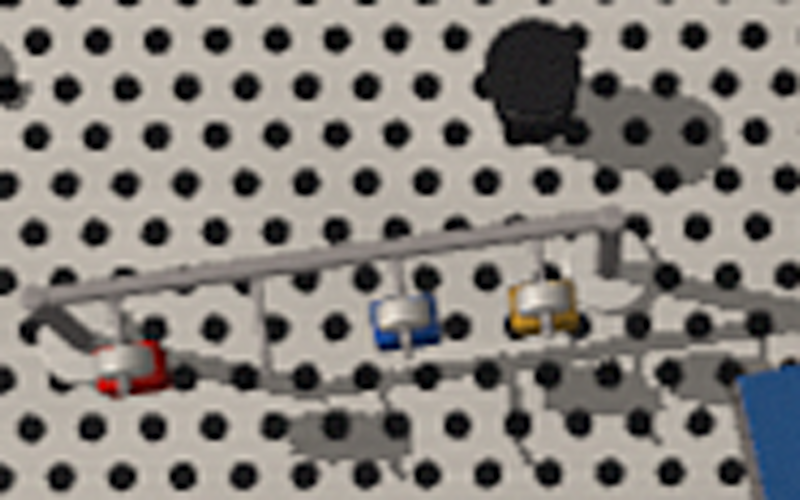

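View pics/c3.png

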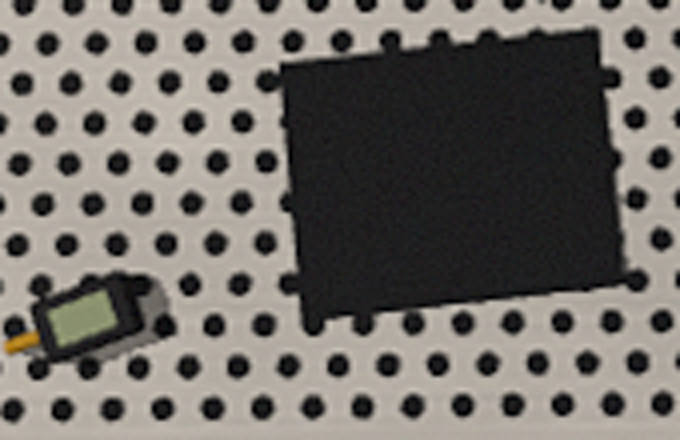

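View pics/c4.png

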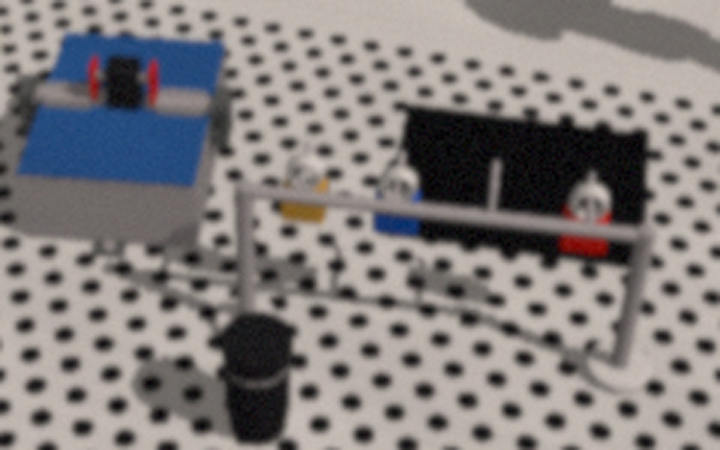

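```bash
cat > helpers.py <<'E'
import numpy as np, cv2
from scipy.optimize import least_squares
def load(n): 
    s=np.load(f"pics/{n}.npz"); return {k:s[k] for k in s.files}
def proj(s,X):
    c=np.atleast_2d(X)@s["R"].T+s["t"]; return np.c_[s["fx"]*c[:,0]/c[:,2]+s["cx"],s["fy"]*c[:,1]/c[:,2]+s["cy"]]
def uncrop(P,x,y,k): return (np.array(P,float)+.5)/k-.5+[x,y]
def back(s,uv,z):
    uv=np.atleast_2d(uv); d=np.c_[(uv[:,0]-s["cx"])/s["fx"],(uv[:,1]-s["cy"])/s["fy"],np.ones(len(uv))]@s["R"]
    o=-s["R"].T@s["t"]; return o+d*((z-o[2])/d[:,2])[:,None]
def place(p,L):
    L=np.array(L,float); c,s_=np.cos(p[2]),np.sin(p[2])
    return np.c_[p[0]+c*L[:,0]-s_*L[:,1],p[1]+s_*L[:,0]+c*L[:,1],L[:,2]]
def fit(obs,p0):
    "obs: list of (cam, local pts Nx3, pixels)"
    f=lambda p:np.concatenate([(proj(s,place(p,L))-uv).ravel() for s,L,uv in obs])
    q=least_squares(f,p0,loss="soft_l1"); return q.x,f(q.x)
E
python3 - <<'E'
from helpers import *
T,S=load("top0"),load("scene0")
c1=lambda P:uncrop(P,295,170,5); c2=lambda P:uncrop(P,165,120,5); c3=lambda P:uncrop(P,110,215,4); c4=lambda P:uncrop(P,180,150,3)
# lid: top image left=+y, up=+x
h=.109;w=.083;z=.084
L=[[h,w,z],[h,-w,z],[-h,-w,z],[-h,w,z]]
px=c1([[88,128],[356,70],[442,428],[168,486]])
def show(n,o,p0):
    p,e=fit(o,p0); print(n,np.round(p[:2],4),"yaw",np.round(np.degrees(p[2]),2),"res",np.round(e,1))
    return p
p0=[*back(T,px,z).mean(0)[:2],.2]
show("lid top",[(T,L,px)],p0)
# scene: far side(-x)= top of pic ; left=-y
Ls=[[-h,-w,z],[-h,w,z],[h,w,z],[h,-w,z]]; ps=c4([[62,38],[222,45],[198,182],[22,178]])
show("lid scene",[(S,Ls,ps)],p0); show("lid both",[(T,L,px),(S,Ls,ps)],p0)
M=[[.1,.125,.003],[.1,-.125,.003],[-.1,-.125,.003],[-.1,.125,.003]]; pm=c3([[280,64],[598,28],[627,282],[303,322]])
show("mat",[(T,M,pm)],[*back(T,pm,.003).mean(0)[:2],.1])
R=[[0,.165,.165],[0,-.165,.165],[0,.12,.165],[0,.04,.165],[0,-.04,.165],[0,-.12,.165]]
pr=c2([[35,298],[612,217],[120,300],[258,278],[398,258],[538,238]])
pr0=[*back(T,pr,.165).mean(0)[:2],.1]
show("rack",[(T,R,pr)],pr0)
rs=c4([[643,235],[243,187]]); show("rack both",[(T,R,pr),(S,R[:2],rs)],pr0)
for n,p,zz in(("aircan",c2([[533,70]]),.108),("gauge",c3([[90,318]]),.03),("bush",[[421,270]],.022)): print(n,back(T,p,zz))
E
```

```text
lid top [ 0.5276 -0.2723] yaw 11.52 res [-0.4 -0.2  0.3 -0.2  0.2 -0.  -0.1  0.4]
lid scene [ 0.5308 -0.2673] yaw 13.56 res [-0.3 -0.6  0.3 -0.8  0.8  1.2 -0.8  0. ]
lid both [ 0.528  -0.2704] yaw 12.37 res [-1.4  0.2 -0.9 -0.6 -0.  -0.7 -0.2  0.5 -0.1 -1.6  0.3 -1.2 -0.8  0.7
 -2.1 -1.3]
mat [0.4364 0.1034] yaw 6.08 res [-0.5 -0.3  0.3 -0.6  0.3  0.6 -0.1  0.3]
rack [0.6721 0.0667] yaw 7.92 res [ 0.5  2.1  0.7  1.4 -0.7 -0.6 -0.2 -0.3 -0.1 -0.4 -0.2 -0.5]
rack both [0.6722 0.0677] yaw 7.38 res [ 0.1  1.5  0.5  1.9 -1.  -1.  -0.5 -0.5 -0.4 -0.3 -0.5 -0.2 -0.7 -0.4
 -1.   0.1]
aircan [[ 0.79965188 -0.0502237   0.108     ]]
gauge [[0.33046595 0.37161701 0.03      ]]
bush [[ 0.39282532 -0.50162283  0.022     ]]
```

```bash
cat >> helpers.py <<'E'
def maskfit(s,mask,z,size):
    "backproject largest blob boundary at height z, min area rect -> centre, yaw of the long side, sides"
    n,l,st,_=cv2.connectedComponentsWithStats(mask.astype(np.uint8)); k=1+np.argmax(st[1:,4])
    c=max(cv2.findContours((l==k).astype(np.uint8),0,1)[0],key=len)[:,0,:]
    h=cv2.convexHull(c)[:,0,:]; W=back(s,h,z)[:,:2]
    (cx,cy),(a,b),_=cv2.minAreaRect((W*1000).astype(np.float32)); box=cv2.boxPoints(cv2.minAreaRect((W*1000).astype(np.float32)))
    e=[box[1]-box[0],box[2]-box[1]]; e=max(e,key=np.linalg.norm)
    return cx,cy,np.degrees(np.arctan2(e[1],e[0])),max(a,b),min(a,b)
def blue(f):
    h=cv2.cvtColor(np.ascontiguousarray(f),cv2.COLOR_RGB2HSV); return (h[...,0]>95)&(h[...,0]<125)&(h[...,1]>130)&(h[...,2]>50)
E
python3 - <<'E'
from helpers import *
T,S=load("top0"),load("scene0")
for s,r in((T,(295,170,110,110)),(S,(180,150,80,85))):
    m=blue(s["frame"]); k=np.zeros_like(m); x,y,w,h=r; k[y:y+h,x:x+w]=1; m&=k
    m=cv2.morphologyEx(m.astype(np.uint8),cv2.MORPH_CLOSE,np.ones((15,15)))*k
    print(maskfit(s,m,.084,0))
m=T["frame"].max(2)<60; k=np.zeros_like(m);k[215:300,172:275]=1
m=cv2.morphologyEx((m&k).astype(np.uint8),cv2.MORPH_OPEN,np.ones((9,9)))
print(maskfit(T,m,.003,0))
E
```

```text
(528.0291748046875, -273.2386779785156, np.float32(11.853778), 218.35289001464844, 165.73291015625)
(527.4468994140625, -270.9714050292969, np.float32(11.018013), 217.39866638183594, 163.98077392578125)
(436.4261779785156, 104.05744934082031, np.float32(-84.471794), 247.37872314453125, 199.29896545410156)
```

```bash
cat >> helpers.py <<'E'
G=.163
def st(r,tag=""):
    s=r.sense(); print(tag,"t",round(s["clock"],2),"p",np.round(s["tcp_pos"],4),"o",np.round(s["orientation"],1),"F",np.round(s["contact_force"],1),"op",round(float(s["opening"]),4),"j6",round(float(s["joints"][5]),1))
    return s
def snap(r,name,n="top",box=None,k=4):
    s=r.snapshot(n); np.savez(f"pics/{name}.npz",**s); f=np.ascontiguousarray(s["frame"][:,:,::-1])
    if box: x,y,w,h=box; f=cv2.resize(f[y:y+h,x:x+w],None,fx=k,fy=k,interpolation=cv2.INTER_CUBIC)
    cv2.imwrite(f"pics/{name}.png",f); return s
E
python3 - <<'E'
from helpers import *; from station import r
x,y,w=.528,-.2723,11.6
print(r.inverse_kinematics([x,y,.33],[180,0,w]))
r.reach([x,y,.40],[180,0,w]); st(r)
r.servo_line([x,y,.279],speed=.12); st(r)
snap(r,"t1","top",(270,140,160,160),3); snap(r,"s1","scene",(160,100,160,150),4)
E
```

```text
[-3.05619558e+01  4.17659564e+00  7.91627698e+01 -2.54444375e-14
  9.66606345e+01  4.78380442e+01]
 t 3.19 p [ 0.5283 -0.2716  0.4001] o [-180.    -0.    11.7] F [-0.8 -1.  -0.7] op 0.0881 j6 47.8
 t 4.35 p [ 0.5282 -0.2724  0.2802] o [ 1.799e+02 -1.000e-01  1.160e+01] F [ 0.3 -0.2  0.7] op 0.0878 j6 47.8
```

View pics/s1.png

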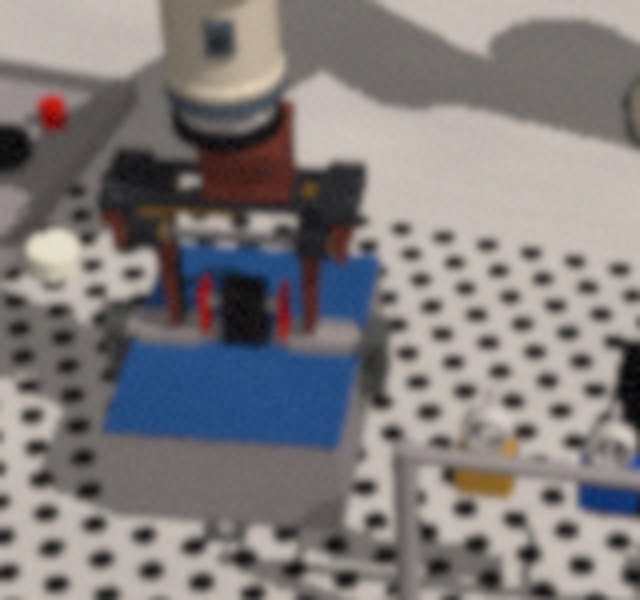

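The fingers straddle the two red paddles, at (205,300) and (285,305) in the crop, and are centred along x. I'll squeeze.

Run:
```python
from helpers import *; from station import r
r.grab(40); r.wait(.3); s=st(r)
p=s["tcp_pos"]
r.servo_line([p[0],p[1],.300],speed=.05); st(r)
r.servo_line([p[0],p[1],.345],speed=.08); st(r)
snap(r,"s2","scene",(160,100,160,150),4)
```

```text
t 5.54 p [ 0.528  -0.2723  0.2793] o [180.   -0.   11.6] F [-1.   0.6  3.8] op 0.041 j6 47.8
 t 6.11 p [ 0.528  -0.2723  0.3   ] o [180.   -0.   11.6] F [ 0.2 -0.1 -4.4] op 0.0404 j6 47.8
 t 6.83 p [ 0.528  -0.2723  0.3449] o [-180.     0.    11.6] F [-1.1  0.7 -4.5] op 0.0411 j6 47.8
```

View pics/s2.png

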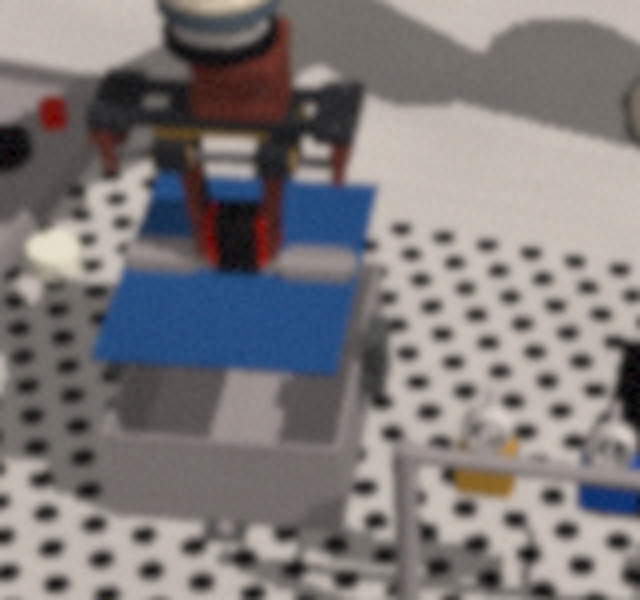

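Run:
```python
from helpers import *; from station import r
r.servo_line([.42,-.2,.345],rotation=[180,0,55],speed=.15); st(r)
r.servo_line([.4364,.0,.33],rotation=[180,0,95.6],speed=.15); st(r)
r.servo_line([.4364,.1037,.26],speed=.15); s=st(r)
r.servo_line([.4364,.1037,.215],speed=.06); st(r)
r.servo_line([.4364,.1037,.2098],speed=.02); st(r)
snap(r,"s3","scene",(200,100,220,165),3)
```

```text
t 7.89 p [ 0.4202 -0.2001  0.3448] o [180.    0.   54.9] F [ 0.2  0.2 -3.7] op 0.0409 j6 5.4
 t 9.38 p [ 0.4364 -0.0005  0.33  ] o [-180.     0.    95.5] F [ 0.3 -0.2 -4. ] op 0.0406 j6 -10.1
 t 10.37 p [0.4366 0.1033 0.2606] o [179.9   0.   95.6] F [-0.8 -0.1 -3.9] op 0.0408 j6 3.4
 t 11.27 p [0.4366 0.1038 0.2154] o [180.   -0.   95.6] F [ 0.2 -0.8 -3.7] op 0.0406 j6 3.4
 t 11.68 p [0.4363 0.1037 0.2097] o [-180.     0.    95.6] F [ 0.4  0.3 -3.7] op 0.0407 j6 3.4
```

View pics/s3.png

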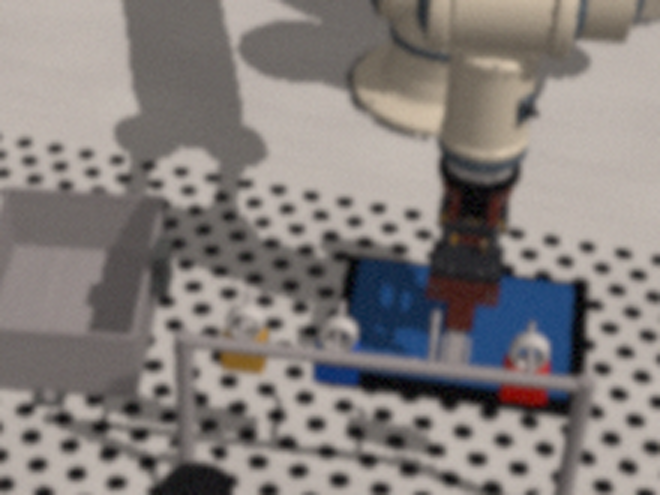

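Run:
```python
from helpers import *; from station import r
z=.2097
for i in range(6):
    z-=.0007; r.servo_line([.4364,.1037,z],speed=.02); s=st(r)
    if s["contact_force"][2]>3: break
r.let_go(); r.wait(.4); st(r)
r.servo_line([.4364,.1037,.36],speed=.2)
r.reach([.45,-.1,.42],[180,0,50]); r.wait(.3)
snap(r,"t4","top"); snap(r,"s4","scene"); st(r)
```

```text
t 11.97 p [0.4365 0.1037 0.2093] o [180.   -0.   95.6] F [ 0.1  0.2 -2.2] op 0.0407 j6 3.4
 t 12.22 p [0.4365 0.1037 0.2092] o [180.   -0.   95.6] F [-2.8 -0.5  5.2] op 0.041 j6 3.4
 t 13.49 p [0.4364 0.1037 0.2083] o [180.   -0.   95.6] F [0.2 0.7 0.1] op 0.0876 j6 3.4
 t 15.66 p [ 0.4501 -0.0994  0.4199] o [-180.     0.    50.1] F [0.4 0.2 0.2] op 0.0877 j6 23.2
```

View pics/t4.png

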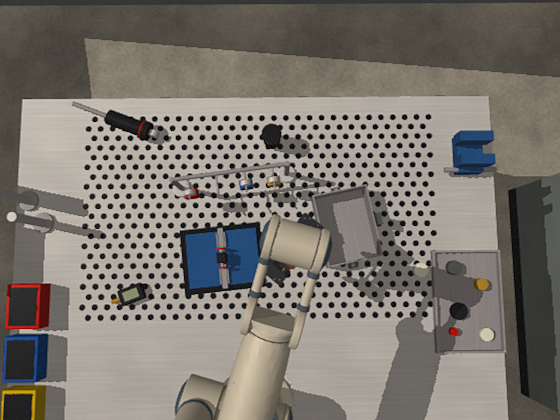

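View pics/s4.png

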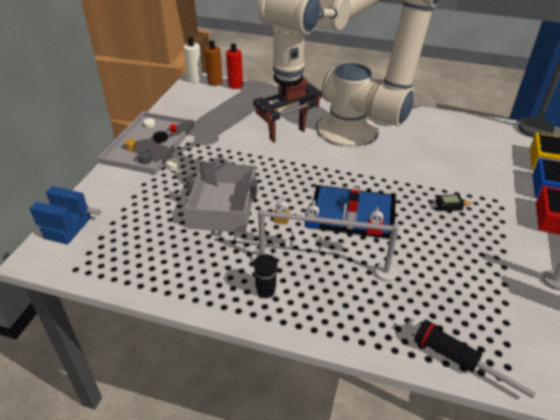

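Run:
```python
from helpers import *
T,S=load("top0"),load("scene0")
p=[.6721,.0668,np.radians(7.6)]
for s,(x,y,w,h),k,n in((T,(165,120,160,100),5,"o1"),(S,(230,180,180,110),4,"o2")):
    im=cv2.resize(np.ascontiguousarray(s["frame"][y:y+h,x:x+w,::-1]),None,fx=k,fy=k,interpolation=cv2.INTER_CUBIC)
    D=lambda L:((proj(s,place(p,L))-[x,y]+.5)*k-.5)
    for yy in(.12,.04,-.04,-.12):
        for z in(.109,.143):
            b=[[-.053,yy-.019,z],[-.027,yy-.019,z],[-.027,yy+.019,z],[-.053,yy+.019,z]]
            cv2.polylines(im,[D(b).astype(int)],True,(0,255,0),1)
        q=D([[0,yy,.165],[-.055,yy,.165],[-.064,yy,.174]]).astype(int); cv2.polylines(im,[q],False,(255,0,255),1)
        a=np.linspace(0,6.3,30); 
        for xx in(-.047,-.033): cv2.polylines(im,[D(np.c_[0*a+xx,yy+.016*np.cos(a),.157+.016*np.sin(a)]).astype(int)],True,(255,255,0),1)
    cv2.polylines(im,[D([[0,-.165,.165],[0,.165,.165]]).astype(int)],False,(255,0,255),1)
    cv2.imwrite(f"pics/{n}.png",im)
```

```text
(no output)
```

View pics/o1.png

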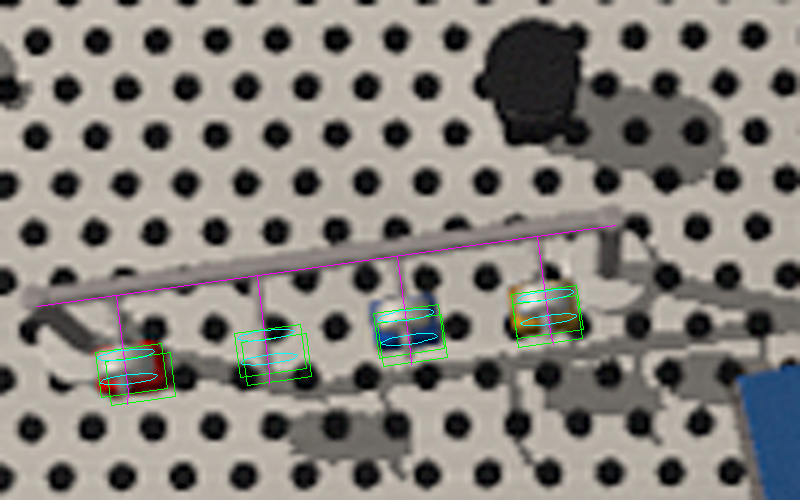

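View pics/o2.png

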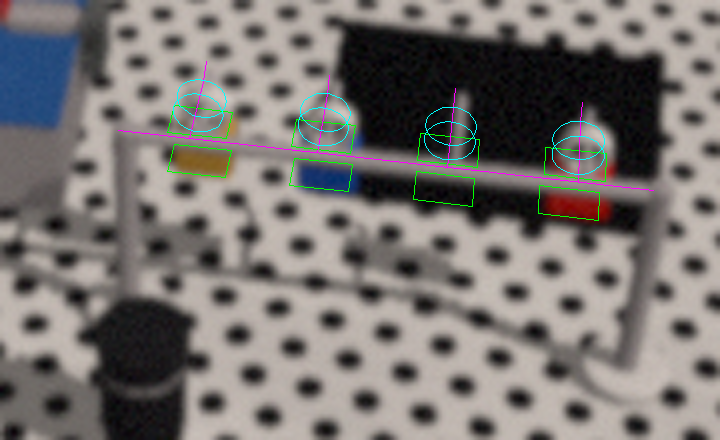

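Run:
```python
import cv2
a=cv2.imread("pics/top0.png"); b=cv2.imread("pics/scene0.png")
def crop(im,x,y,w,h,k): return cv2.resize(im[y:y+h,x:x+w],None,fx=k,fy=k,interpolation=cv2.INTER_CUBIC)
cv2.imwrite("pics/e1.png",cv2.vconcat([crop(a,168,168,75,35,10),crop(a,232,160,75,35,10)][:]))
cv2.imwrite("pics/e2.png",cv2.vconcat([crop(b,325,185,80,45,9),crop(b,255,185,80,45,9)][:])[:, :])
```

```text
(no output)
```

View pics/e1.png

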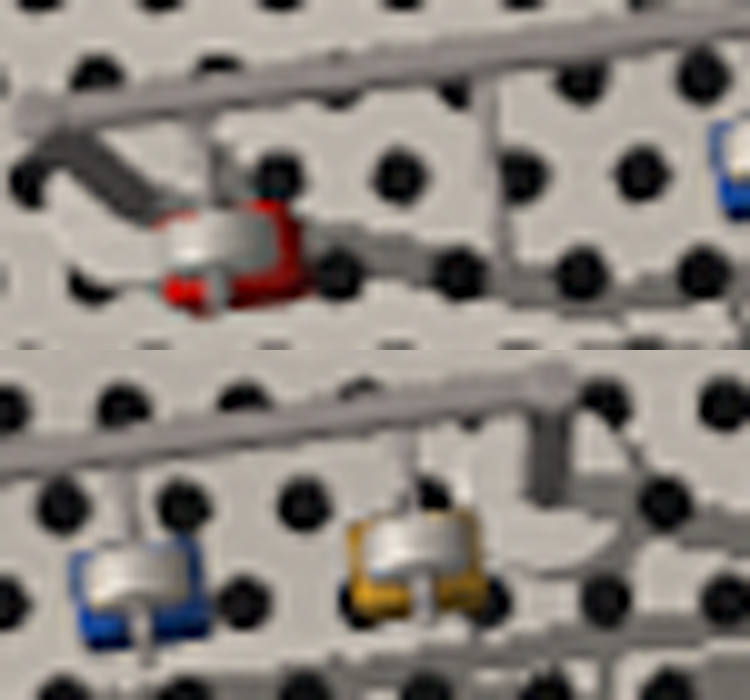

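View pics/e2.png

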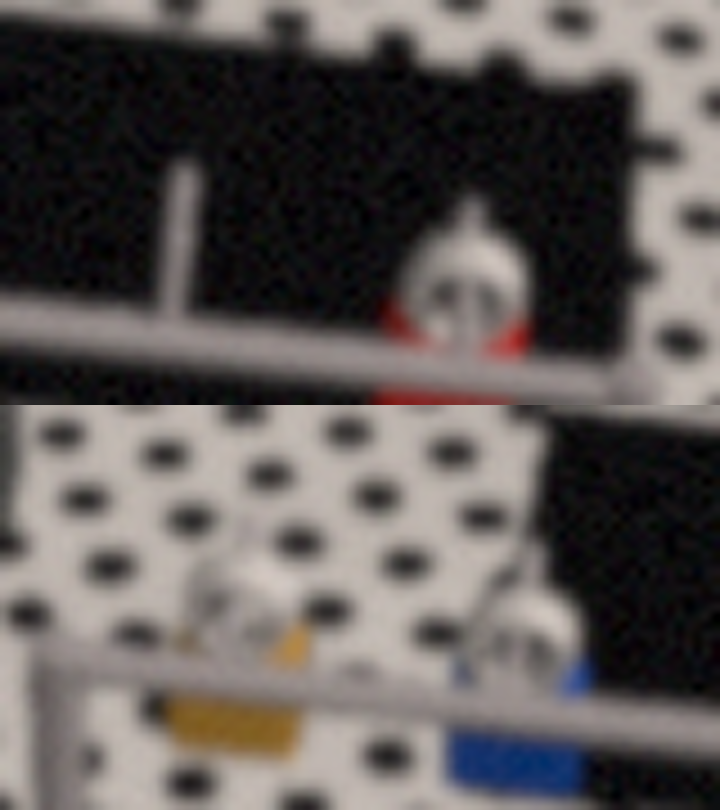

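Run:
```python
from helpers import *
T,S=load("top0"),load("scene0")
a=lambda P:uncrop(P,168,168,10); b=lambda P:uncrop(P,232,160,10); c=lambda P:uncrop(P,325,185,9); d=lambda P:uncrop(P,255,185,9)
tip=lambda y:[-.063,y,.173]
LT=[[0,.163,.165],[0,-.163,.165],tip(.12),tip(.04),tip(-.04),tip(-.12)]
uT=np.r_[a([[38,108]]),b([[548,30]]),a([[215,303],[505,265]]),b([[143,300],[428,262]])]
LS=[[0,.163,.165],[0,-.163,.165],tip(.12),tip(.04),tip(-.04),tip(-.12)]
uS=np.r_[c([[640,385]]),d([[50,240]]),c([[472,198],[185,160]]),d([[538,143],[248,115]])]
for o in([(T,LT,uT)],[(S,LS,uS)],[(T,LT,uT),(S,LS,uS)]):
    p,e=fit(o,[.67,.067,.13]); print(np.round(p[:2],4),np.degrees(p[2]).round(2),e.round(1))
# eyes: ring centre triangulated
import numpy as np
for n,t,s,yy in(("red",a([[222,242]]),c([[467,290]]),.12),("blue",b([[137,232]]),d([[530,235]]),-.04),("brass",b([[420,196]]),d([[245,207]]),-.12)):
    f=lambda q:np.r_[(proj(T,[q[0],q[1],.170])-t).ravel(),(proj(S,[q[0],q[1],.157])-s).ravel()]
    q=least_squares(f,[.63,.1]); 
    loc=np.array([[np.cos(p[2]),np.sin(p[2])],[-np.sin(p[2]),np.cos(p[2])]])@(q.x-p[:2])
    print(n,q.x.round(4),q.fun.round(2),"local",loc.round(4))
# cassette from t4
```

```text
[0.679  0.0694] 7.57 [ 0.5  0.1 -0.3 -0.1  0.2 -0.  -0.4 -0.2  0.1  0.3 -0.1  0.1]
[0.6734 0.0721] 8.13 [-1.4  0.2  1.7  2.2  0.  -0.3  0.   0.6 -0.6 -0.7  0.5 -0.8]
[0.6774 0.0706] 7.72 [ 0.1  0.8 -0.7  0.3 -0.2  0.6 -0.8  0.4 -0.3  0.8 -0.5  0.5 -2.3  1.5
  0.7  2.8 -0.7  0.8 -0.7  1.6 -1.4  0.1 -0.3 -0.1]
red [0.6173 0.183 ] [-1.34  0.37 -1.25  0.23] local [-0.0445  0.1195]
blue [0.6412 0.0269] [-1.18  0.42 -1.13  0.15] local [-0.0417 -0.0385]
brass [ 0.6516 -0.0532] [-1.06  0.09 -0.94 -0.31] local [-0.0421 -0.1192]
```

Run:
```python
from helpers import *; from station import r
ex,ey=.6516+.134*.003,-.0532-.99*.003
Y=7.7
r.reach([ex,ey,.40],[180,0,Y]); st(r)
r.servo_line([ex,ey,.298],speed=.1); st(r)
snap(r,"s5","scene",(220,130,180,110),4)
snap(r,"t5","top",(290,160,120,120),5)
```

```text
t 16.52 p [ 0.6518 -0.0562  0.4001] o [180.    0.    7.8] F [ 0.1 -0.3  0.3] op 0.0879 j6 74.3
 t 17.68 p [ 0.6522 -0.0562  0.2991] o [ 1.8e+02 -1.0e-01  7.7e+00] F [-0.6  0.   0.1] op 0.0878 j6 74.4
```

View pics/s5.png

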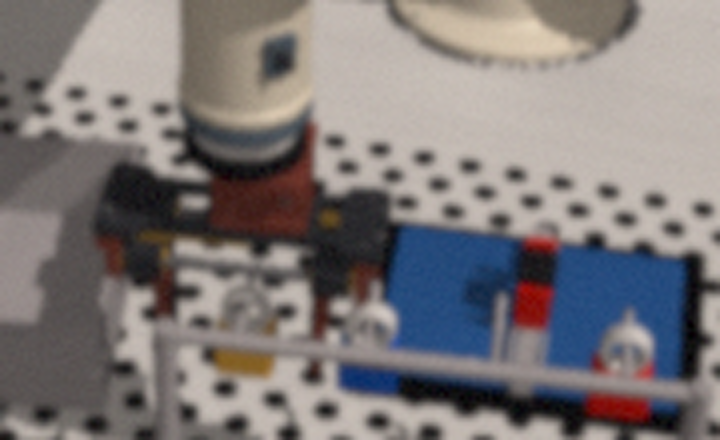

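View pics/t5.png

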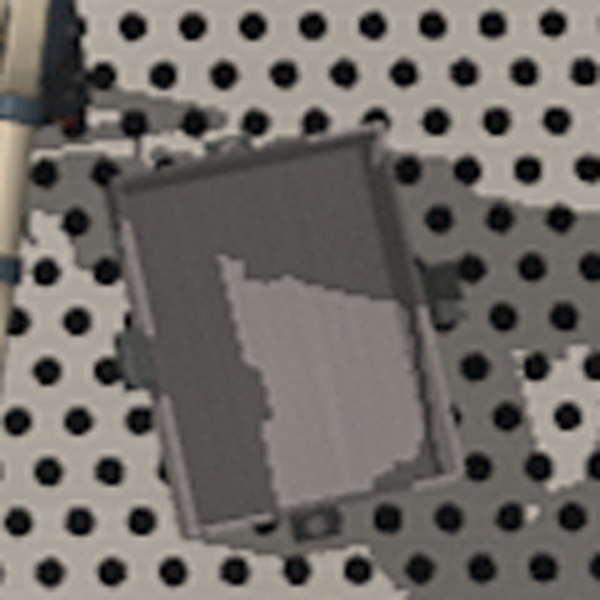

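Run:
```python
from helpers import *; from station import r
T=load("t5"); h,w,z=.109,.083,.078
p,e=fit([(T,[[h,w,z],[h,-w,z],[-h,-w,z],[-h,w,z]],uncrop([[113,182],[380,128],[462,478],[192,538]],290,160,5))],[.528,-.272,.2]); print(p[:2].round(4),np.degrees(p[2]).round(2),e.round(1))
r.grab(25); r.wait(.2); s=st(r)
x,y,z=s["tcp_pos"]; a=np.radians(7.7)
r.servo_line([x,y,z+.011],speed=.04); st(r)
r.servo_line([x-.055*np.cos(a),y-.055*np.sin(a),z+.011],speed=.08); st(r)
r.servo_line([x-.075*np.cos(a),y-.075*np.sin(a),z+.07],speed=.12); st(r)
snap(r,"s6","scene",(180,100,200,140),4)
```

```text
[ 0.5262 -0.2721] 11.39 [-0.5 -0.3  0.2 -0.9  0.7  0.6 -0.3  0.4]
 t 18.8 p [ 0.652  -0.0562  0.298 ] o [180.    0.    7.7] F [ 0.3 -0.8 -0.8] op 0.0384 j6 74.4
 t 19.23 p [ 0.6521 -0.0562  0.3096] o [ 1.8e+02 -1.0e-01  7.7e+00] F [-0.8 -0.6 -0.6] op 0.0382 j6 74.4
 t 20.06 p [ 0.5977 -0.0635  0.309 ] o [180.   -0.    7.7] F [-0.2  0.4 -1.3] op 0.0384 j6 73.0
 t 20.73 p [ 0.5777 -0.0662  0.3675] o [-180.     0.     7.7] F [ 0.1  0.  -0.7] op 0.0381 j6 72.4
```

View pics/s6.png

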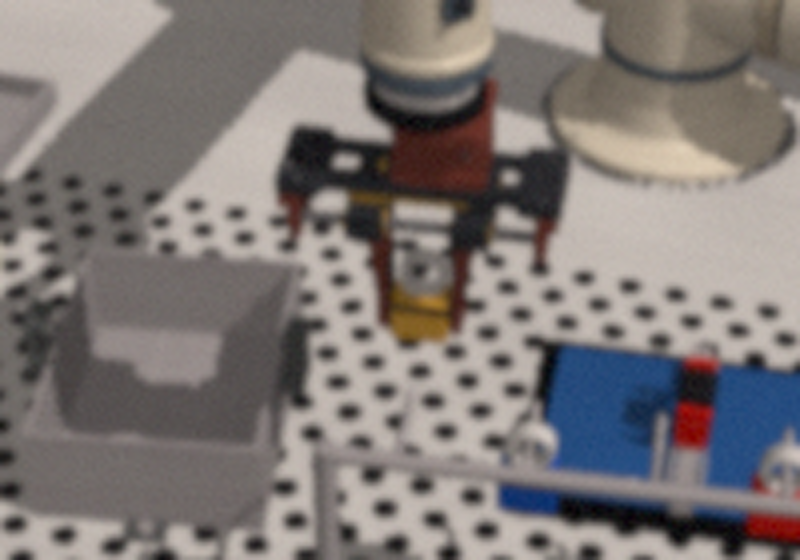

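```bash
cat >> helpers.py <<'E'
CAS=np.array([.5265,-.272]); CY=11.5
RY=7.7
def cas(x,y):
    a=np.radians(CY); return CAS+[np.cos(a)*x-np.sin(a)*y,np.sin(a)*x+np.cos(a)*y]
def pick(r,ex,ey,off=0,mid=None):
    a=np.radians(RY); ex-=np.sin(a)*off; ey+=np.cos(a)*off
    r.reach([ex,ey,.40],[180,0,RY]); r.servo_line([ex,ey,.298],speed=.12)
    r.grab(25); r.wait(.2); s=st(r,"grab"); x,y,z=s["tcp_pos"]
    r.servo_line([x,y,z+.011],speed=.04)
    r.servo_line([x-.055*np.cos(a),y-.055*np.sin(a),z+.011],speed=.08); st(r,"drawn")
    r.servo_line([x-.075*np.cos(a),y-.075*np.sin(a),z+.07],speed=.12); return st(r,"up")
def put(r,lx,ly,yaw,zr=.030):
    X,Y=cas(lx,ly)
    r.servo_line([X,Y,.37],rotation=[180,0,yaw],speed=.2); st(r,"over")
    r.servo_line([X,Y,.25],speed=.15); st(r,"in"); r.servo_line([X,Y,zr+.163],speed=.05); st(r,"down")
    r.let_go(); r.wait(.2); st(r,"open")
    r.servo_line([X,Y,.40],speed=.2)
E
python3 - <<'E'
from helpers import *; from station import r
put(r,.078,0,CY)
st(r); snap(r,"s7","scene",(170,120,200,140),4)
E
```

```text
over t 21.88 p [ 0.603  -0.2556  0.37  ] o [-180.    -0.    11.6] F [-0.8  0.3 -1.3] op 0.0383 j6 52.5
in t 22.83 p [ 0.6032 -0.2564  0.2515] o [ 1.799e+02 -1.000e-01  1.150e+01] F [ 0.6 -0.2 -1.2] op 0.0382 j6 52.5
down t 24.12 p [ 0.603  -0.2565  0.1933] o [180.   -0.   11.5] F [-0.5  0.3 -1.7] op 0.0379 j6 52.5
open t 25.23 p [ 0.6029 -0.2564  0.193 ] o [180.   -0.   11.5] F [ 0.3 -1.  -1. ] op 0.0881 j6 52.5
 t 26.41 p [ 0.6029 -0.2565  0.3983] o [-1.799e+02  1.000e-01  1.150e+01] F [ 0.4 -0.1 -0.1] op 0.0873 j6 52.5
```

View pics/s7.png

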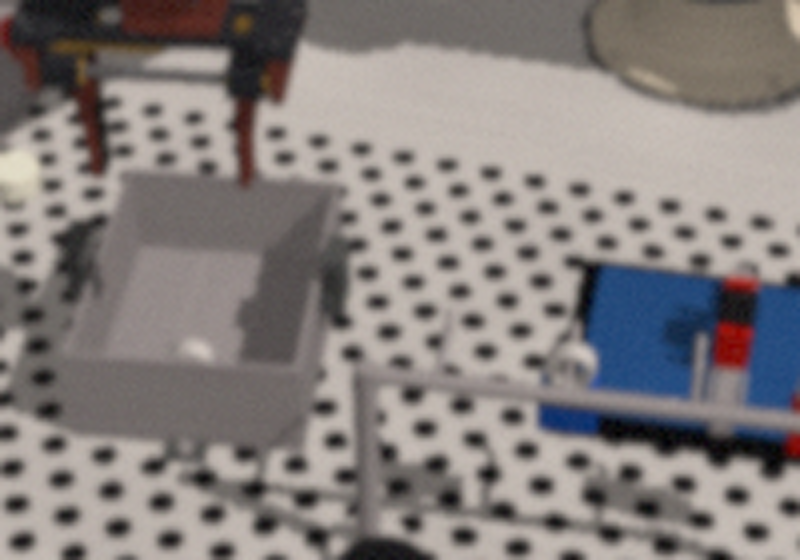

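Run:
```python
from helpers import *; from station import r
s=pick(r,.6412,.0269)
snap(r,"s8","scene",(180,100,200,140),4)
if .034<s["opening"]<.042:
    put(r,-.078,0,CY)
    snap(r,"s9","scene",(170,120,200,140),4)
```

```text
grab t 29.57 p [0.6412 0.0269 0.298 ] o [-180.     0.     7.7] F [-1.1  0.9 -0.2] op 0.0387 j6 81.7
drawn t 30.83 p [0.5869 0.0196 0.309 ] o [180.   -0.    7.7] F [-0.8  0.4 -0.2] op 0.0386 j6 80.9
up t 31.5 p [0.5669 0.0169 0.3675] o [-180.     0.     7.7] F [-0.9 -0.8 -1.4] op 0.0385 j6 80.6
over t 33.33 p [ 0.4503 -0.2869  0.37  ] o [-180.    -0.    11.6] F [-0.3  0.6 -0.8] op 0.0386 j6 42.3
in t 34.28 p [ 0.4504 -0.2877  0.2512] o [ 1.799e+02 -1.000e-01  1.150e+01] F [-0.6  0.1 -1.3] op 0.0385 j6 42.3
down t 35.58 p [ 0.4502 -0.2876  0.1933] o [180.   -0.   11.5] F [-0.1  0.2 -0.8] op 0.0384 j6 42.3
open t 36.67 p [ 0.4501 -0.2876  0.193 ] o [180.   -0.   11.5] F [-0.1 -0.3  0.4] op 0.088 j6 42.3
```

View pics/s8.png

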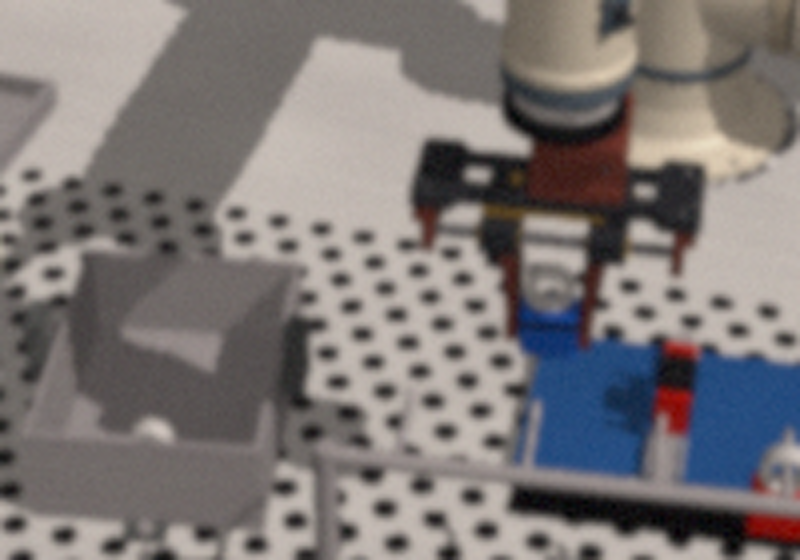

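View pics/s9.png

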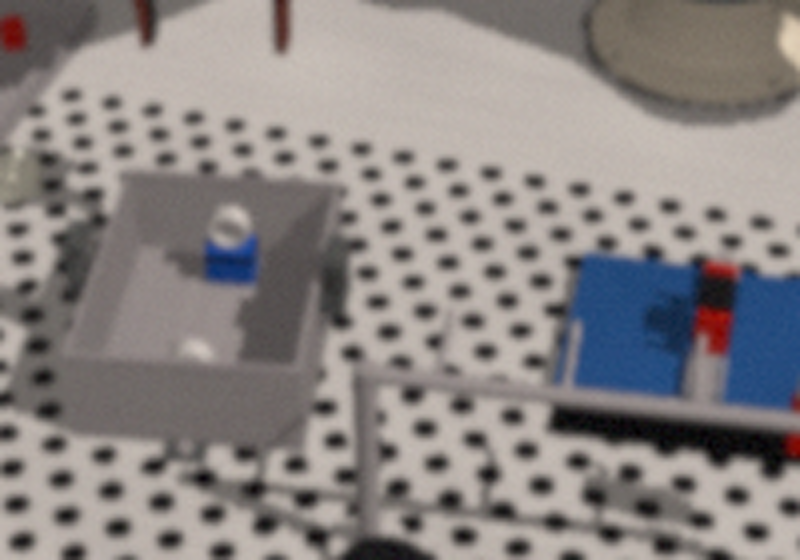

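Run:
```python
from helpers import *; from station import r
s=pick(r,.6173,.183)
if .034<s["opening"]<.042:
    put(r,0,0,CY+90)
    st(r)
    r.reach([.40,-.30,.45],[180,0,60])
    snap(r,"s10","scene"); snap(r,"t10","top")
```

```text
grab t 41.75 p [0.6173 0.183  0.298 ] o [180.    0.    7.7] F [-0.3  0.7  0.5] op 0.0382 j6 95.8
drawn t 43.01 p [0.563  0.1756 0.309 ] o [180.   -0.    7.7] F [-0.1 -0.5 -0.9] op 0.0377 j6 96.3
up t 43.67 p [0.543  0.173  0.3675] o [180.    0.    7.7] F [ 0.3  0.3 -1.3] op 0.0377 j6 96.5
over t 46.05 p [ 0.5266 -0.2716  0.37  ] o [180.   -0.  101.5] F [-1.  -0.4 -0.9] op 0.0376 j6 -42.1
in t 47.0 p [ 0.5268 -0.2721  0.2513] o [1.799e+02 1.000e-01 1.015e+02] F [ 0.9  0.6 -0.7] op 0.038 j6 -42.1
down t 48.29 p [ 0.5266 -0.2721  0.1933] o [180.    0.  101.5] F [ 0.3  0.4 -1.6] op 0.0379 j6 -42.1
open t 49.39 p [ 0.5265 -0.272   0.193 ] o [-180.    -0.   101.5] F [ 0.1  0.2 -0.5] op 0.0879 j6 -42.1
 t 50.58 p [ 0.5265 -0.272   0.3983] o [-1.799e+02 -1.000e-01  1.015e+02] F [-1.1  0.  -0.1] op 0.088 j6 -42.1
```

View pics/s10.png

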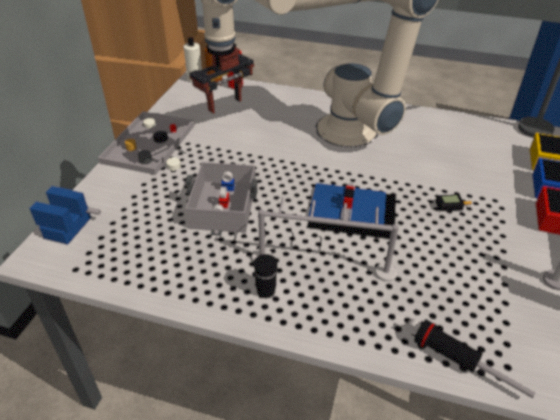

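View pics/t10.png

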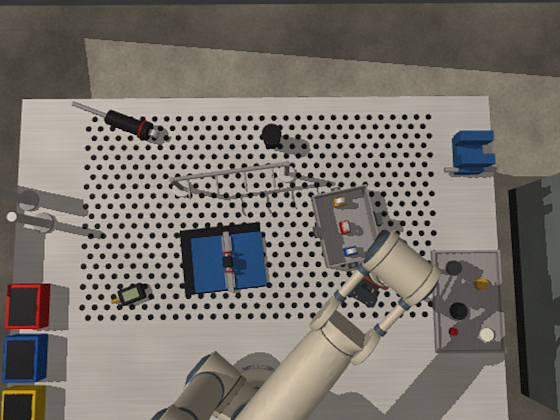

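Run:
```python
from helpers import *
T,S=load("t10"),load("s10")
for s,r in((T,(165,210,125,95)),(S,(295,170,110,70))):
    m=blue(s["frame"]); k=np.zeros_like(m); x,y,w,h=r; k[y:y+h,x:x+w]=1; m&=k
    m=cv2.morphologyEx(m.astype(np.uint8),cv2.MORPH_CLOSE,np.ones((19,19)))*k
    print(maskfit(s,m,.014,0))
f=lambda s,x,y,w,h,k:cv2.resize(np.ascontiguousarray(s["frame"][y:y+h,x:x+w,::-1]),None,fx=k,fy=k,interpolation=cv2.INTER_CUBIC)
cv2.imwrite("pics/l1.png",f(T,170,215,110,85,7)); cv2.imwrite("pics/l2.png",f(S,295,170,110,75,7)); cv2.imwrite("pics/l3.png",f(T,300,175,100,100,6))
```

```text
(424.7519226074219, 86.18707275390625, np.float32(-84.50212), 219.12330627441406, 167.2442626953125)
(415.15643310546875, 90.95970153808594, np.float32(-82.438484), 219.74932861328125, 149.93283081054688)
```

View pics/l1.png

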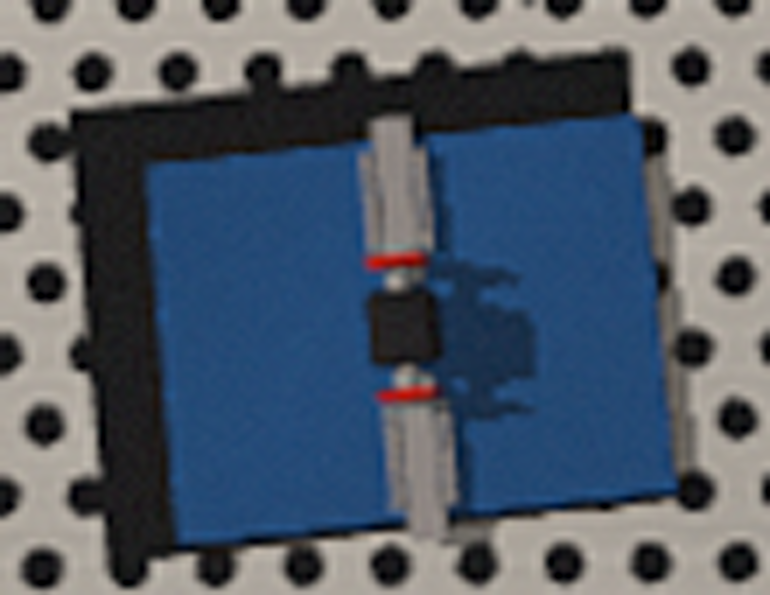

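View pics/l2.png

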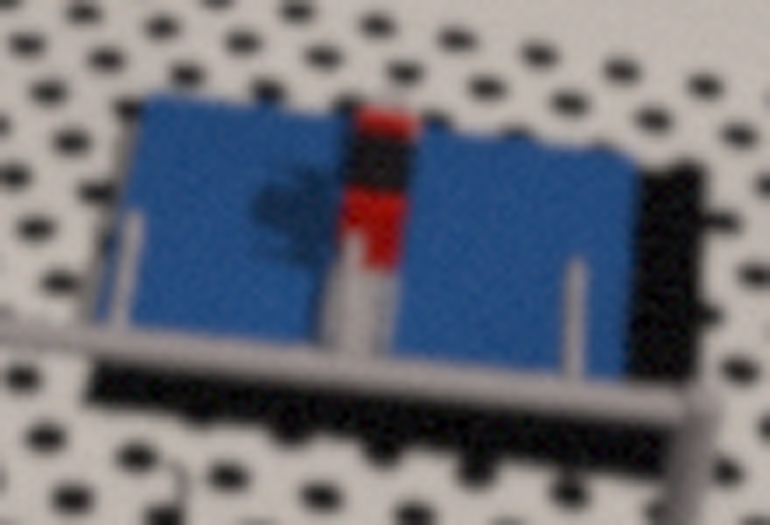

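View pics/l3.png

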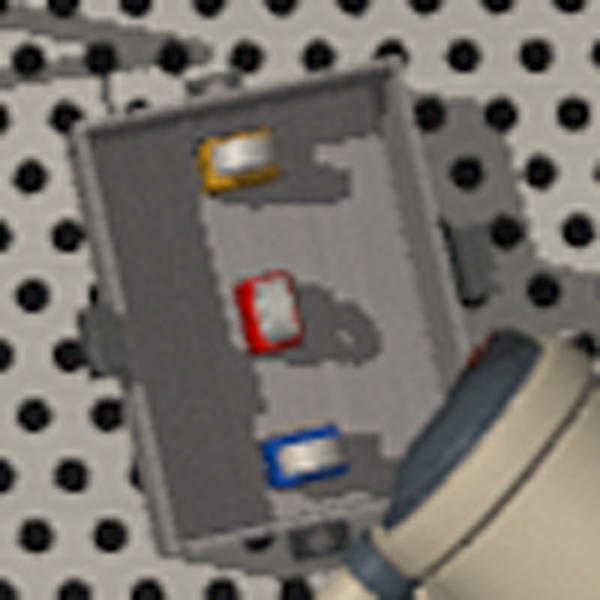

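Run:
```python
from helpers import *
T4,T=load("t4"),load("t10")
m=blue(T4["frame"]); k=np.zeros_like(m); k[215:300,170:255]=1
m=cv2.morphologyEx((m&k).astype(np.uint8),cv2.MORPH_CLOSE,np.ones((19,19)))*k.astype(np.uint8); m=cv2.dilate(m,np.ones((3,3)))*k.astype(np.uint8)
m[:,252:]=0
g=lambda s:cv2.GaussianBlur(np.ascontiguousarray(s["frame"][...,2]),(0,0),1.0).astype(np.float32)
W=np.eye(2,3,dtype=np.float32); W[:,2]=[6,3]
best=None
for dx in(4,7,10):
  for dy in(0,4,8):
    W=np.eye(2,3,dtype=np.float32); W[:,2]=[dx,dy]
    try:
        cc,W=cv2.findTransformECC(g(T4),g(T),W,cv2.MOTION_EUCLIDEAN,(3,300,1e-7),m*255,5)
        if best is None or cc>best[0]: best=(cc,W.copy())
    except cv2.error: pass
print(best)
W=best[1]
# map TCP-at-placement lid grip axis points on plate plane z=.014
a=np.radians(95.6); c=np.array([.4364,.1037]); u=np.array([np.cos(a),np.sin(a)])
P=np.array([[*c,.014],[*(c+.05*u),.014],[*(c-.05*u),.014]])
q=proj(T4,P); q2=q@W[:,:2].T+W[:,2]; X=back(T,q2,.014)
print(X[0],np.degrees(np.arctan2(*(X[1]-X[2])[[1,0]])))
```

```text
(0.9915947538448665, array([[ 9.9999893e-01, -1.4843976e-03,  5.9555378e+00],
       [ 1.4843976e-03,  9.9999893e-01,  3.4655571e+00]], dtype=float32))
[0.42468198 0.08665016 0.014     ] 95.50546808990968
```

Run:
```python
from helpers import *; from station import r
x,y=.4247,.0867
r.reach([.42,-.05,.42],[180,0,80])
r.reach([x,y,.36],[180,0,95.5]); st(r)
snap(r,"s11","scene",(240,100,180,140),4)
r.servo_line([x,y,.2098],speed=.1); st(r)
r.grab(40); r.wait(.3); st(r)
r.servo_line([x,y,.24],speed=.05); st(r)
r.servo_line([x,y,.31],speed=.1); s=st(r)
r.wait(.1);snap(r,"s12","scene",(240,100,180,140),4)
```

```text
t 52.93 p [0.4251 0.0857 0.3605] o [1.80e+02 1.00e-01 9.54e+01] F [ 0.1 -0.6  0.2] op 0.0877 j6 1.5
 t 54.63 p [0.425  0.0867 0.2105] o [179.9   0.   95.5] F [ 0.1 -0.8  0.3] op 0.0878 j6 1.5
 t 55.73 p [0.4248 0.0867 0.2101] o [180.    0.   95.5] F [-2.7 -0.   4.6] op 0.0407 j6 1.5
 t 56.48 p [0.4247 0.0867 0.2399] o [-180.     0.    95.5] F [-0.6  0.1 -3.5] op 0.0407 j6 1.5
 t 57.33 p [0.4246 0.0867 0.3092] o [-179.9    0.    95.5] F [ 0.1 -0.2 -3.3] op 0.0408 j6 1.5
```

View pics/s12.png

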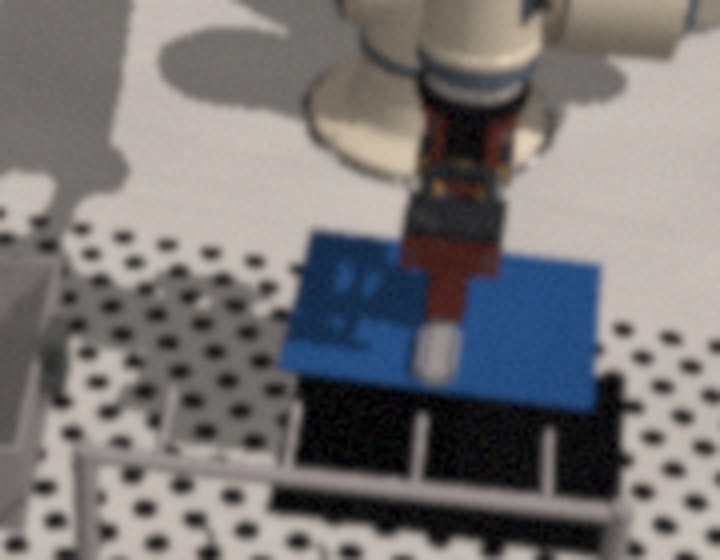

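Run:
```python
from helpers import *; from station import r
r.servo_line([.43,0,.345],speed=.12); st(r)
r.servo_line([.42,-.2,.350],rotation=[180,0,55],speed=.12); st(r)
r.servo_line([.528,-.2723,.350],rotation=[180,0,11.6],speed=.1); st(r)
r.servo_line([.528,-.2723,.318],speed=.06); r.wait(.2); st(r)
snap(r,"s13","scene",(160,110,140,130),5); snap(r,"t13","top",(290,150,120,130),5)
```

```text
t 58.41 p [4.299e-01 3.000e-04 3.446e-01] o [-180.    -0.    95.5] F [ 0.2  0.8 -4.1] op 0.0409 j6 -10.0
 t 60.23 p [ 0.4201 -0.1996  0.35  ] o [-180.    -0.    55.1] F [-0.4 -0.7 -4.1] op 0.0409 j6 5.3
 t 61.67 p [ 0.5279 -0.2721  0.35  ] o [-180.     0.    11.6] F [ 0.4  0.1 -4.2] op 0.0409 j6 47.8
 t 62.56 p [ 0.5281 -0.2724  0.3186] o [180.   -0.   11.6] F [ 1.1  0.1 -3.9] op 0.0407 j6 47.8
```

View pics/s13.png

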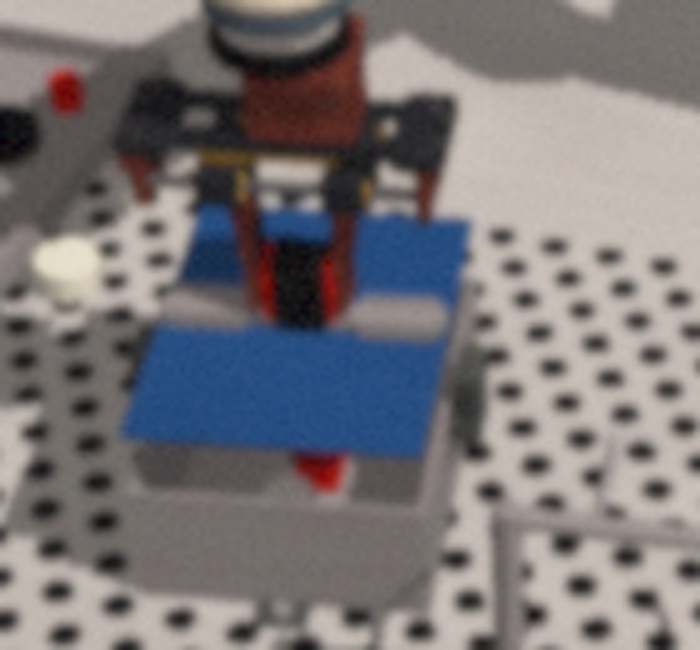

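View pics/t13.png

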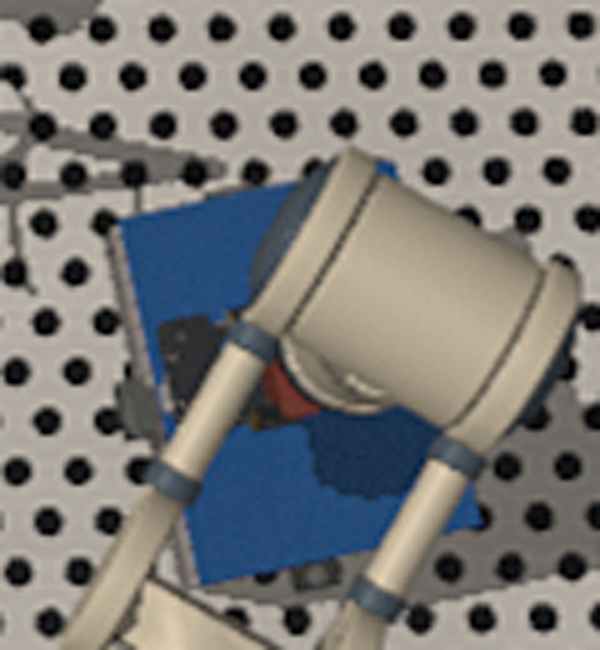

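The lid is level over the cassette, with its left and right edges parallel to the walls. I'll lower it step by step, checking the force.

Run:
```python
from helpers import *; from station import r
r.servo_line([.528,-.2723,.294],speed=.05); st(r)
z=.294
while z>.277:
    z-=.002 if z>.283 else .001
    r.servo_line([.528,-.2723,z],speed=.03); s=st(r)
    if s["contact_force"][2]>5 or np.linalg.norm(s["contact_force"][:2])>8: break
snap(r,"s14","scene",(160,110,140,130),5)
```

```text
t 63.29 p [ 0.528  -0.2723  0.2939] o [-180.     0.    11.6] F [ 0.5 -0.7 -3.7] op 0.0406 j6 47.8
 t 63.54 p [ 0.528  -0.2723  0.2922] o [180.   -0.   11.6] F [ 0.   0.4 -4.6] op 0.0407 j6 47.8
 t 63.79 p [ 0.528  -0.2723  0.2899] o [-180.     0.    11.6] F [ 0.2 -0.8 -3.8] op 0.0406 j6 47.8
 t 64.04 p [ 0.528  -0.2723  0.2877] o [-180.     0.    11.6] F [-0.1  0.  -3.6] op 0.0404 j6 47.8
 t 64.29 p [ 0.5279 -0.2723  0.2858] o [-180.     0.    11.6] F [-0.2 -0.5 -3.7] op 0.0403 j6 47.8
 t 64.54 p [ 0.528  -0.2723  0.2838] o [-180.     0.    11.6] F [-0.6  0.1 -3.3] op 0.0405 j6 47.8
 t 64.79 p [ 0.528  -0.2723  0.2818] o [-180.     0.    11.6] F [ 0.7 -0.8 -3.9] op 0.0409 j6 47.8
 t 65.04 p [ 0.528  -0.2723  0.2809] o [-180.     0.    11.6] F [-0.   0.1 -3.7] op 0.0408 j6 47.8
 t 65.29 p [ 0.5281 -0.2723  0.2803] o [180.   -0.   11.6] F [ 0.2  0.3 -2.7] op 0.0407 j6 47.8
 t 65.54 p [ 0.528  -0.2723  0.2802] o [ 1.80e+02 -1.00e-01  1.16e+01] F [-2.6  2.   5. ] op 0.0413 j6 47.8
```

View pics/s14.png

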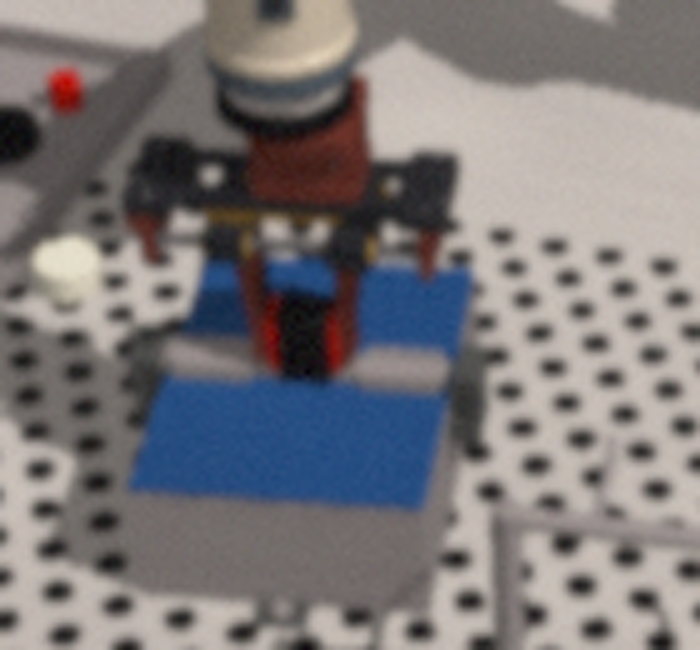

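Run:
```python
from helpers import *; from station import r
r.let_go(); r.wait(.3); st(r)
r.servo_line([.528,-.2723,.40],speed=.12)
r.reach([.38,.15,.45],[180,0,90]); r.wait(.3); st(r)
s=snap(r,"s15","scene",(160,130,120,110),6); t=snap(r,"t15","top",(295,170,110,110),6)
for s,q in((t,(295,170,110,110)),(s,(180,150,80,85))):
    m=blue(s["frame"]); k=np.zeros_like(m); x,y,w,h=q; k[y:y+h,x:x+w]=1; m&=k
    m=cv2.morphologyEx(m.astype(np.uint8),cv2.MORPH_CLOSE,np.ones((15,15)))*k
    print(maskfit(s,m,.084,0))
```

```text
t 66.76 p [ 0.528  -0.2723  0.279 ] o [-180.    -0.    11.6] F [ 0.2 -0.1  0.5] op 0.0873 j6 47.8
 t 69.87 p [0.3803 0.1497 0.4498] o [-180.     0.    89.9] F [ 0.1 -1.   0.4] op 0.088 j6 16.8
(527.661865234375, -273.6395568847656, np.float32(11.698615), 218.93429565429688, 164.70286560058594)
(527.3673095703125, -271.4625244140625, np.float32(11.3460655), 217.64227294921875, 163.39524841308594)
```

View pics/s15.png

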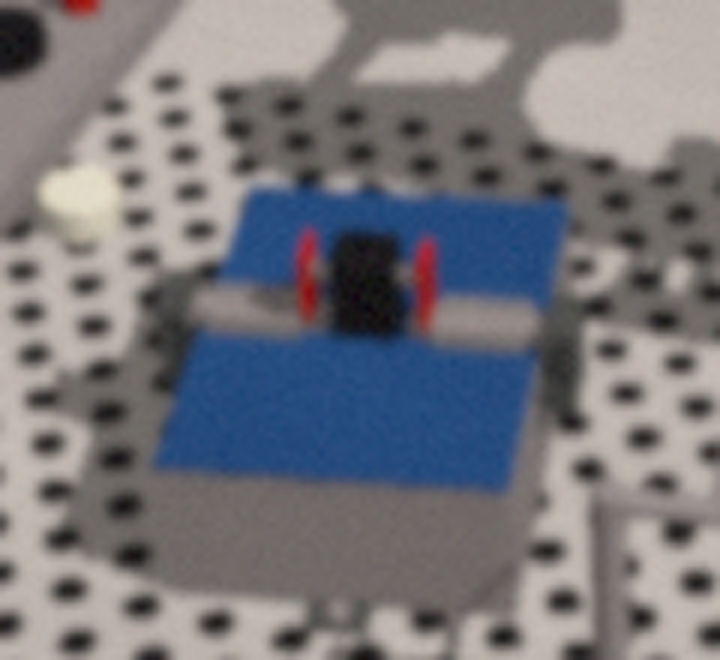

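View pics/t15.png

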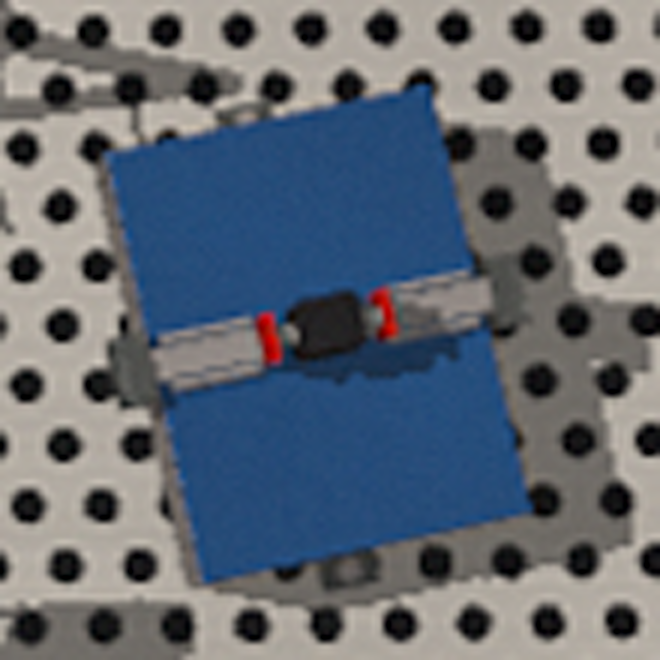

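Run:
```python
from helpers import *; from station import r
r.hand_in(); st(r)
```

```text
the job is handed in; nothing more can be done
the job is handed in; nothing more can be done
```

I did the whole job and handed it in at about 70 s on the robot clock. The interface gives no verdict.

**What I did**
- I squeezed both catches and laid the lid flat on the mat.
- The brass, blue and red end eyes were the only ones on the rack. I lifted them off their hooks and stood them upright inside the cassette.
- The lid was knocked about 20 mm aside on the mat during the run, so I measured it again before picking it up. I then put it back at the same arm position I had lifted it from.

**Last checks**
- **Lid position:** it sits within 0.5 mm and 0.2° of where it was at the start.
- **Seating:** contact came at the expected seated height, to about 1 mm.
- **Catches:** the red paddles are 19.7 pixels apart, against 19 to 19.3 at the start, so both have sprung out. The bolt ends meet both keepers in the pictures. I did not pull on the lid to test the lock.
- **Eyes:** I saw all three standing inside the cassette just before the lid went on.
- **Bystanders:** the air can, gauge and bushing look unmoved, by eye only.

**Disagreement:** the two cameras differed by up to about 2 mm on the lid and 3 to 6 mm on the rack. I used combined estimates, and every grasp held.

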